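# Clamp a leaded glass panel in the cam jig

### The arm

A 6-joint arm with a two-finger parallel gripper is mounted at the origin on the work surface. World frame = base frame: x ahead of the robot, y to its left, z up, the work surface at z = 0. Lengths are in mm, angles in degrees, forces in N, time in s.
With the tool pointing down it reaches from about 425 to 950 mm from the base axis. Payload 14.7 kg.
Tool frame: the origin (TCP) lies at the very end of the fingers, on their centre line; the grasp point (between the pads) lies 19 mm behind it; z points along the fingers, y is the direction in which the jaws open and shut (so a half turn about z gives the same grasp; the last joint's range is limited). The gripper opens to 85 mm and grips with 20 to 120 N. Pads are 22 mm wide; open, the fingers measure 114 mm over their backs; the gripper's body (76 mm by 85 mm) begins 54 mm behind the grasp point. The pads swing forward as they close: fully open they stand 13 mm farther back than shut.
Start: joints at [-2.67, 27.513, 91.461, -0, 61.026, -2.67], TCP at [649.994, 0.021, 231.297] pointing down, gripper open.
Joint ranges: [-157.49, 157.49], [-46.99, 117.5], [13.45, 153.17], [-89.5, 269.5], [5.16, 153.95], [-167.48, 167.48]. Speed limits (degrees/s): [108.29, 108.29, 136.94, 172.46, 172.46, 172.46].

### API

Orientations are given as a 3x3 rotation matrix whose columns are the frame's x, y, z axes.
In Python, from rig import ctrl, get_image, camera_params, workorder gives the robot as it stands.
- The arm moves only by the tool jog_arm, never from a script. Its argument "moves" is a list of rows, each an object with "fingers": the opening, from -1 (shut) to 1 (fully open); "slide": the shift along the tool's x, y, z each as a share of 30 mm, from -1 to 1, a list of three; "roll": the turn about the tool's z as a share of 0.1 rad, from -1 to 1. In form: [{"fingers": fingers, "slide": [dx, dy, dz], "roll": roll}, ...]. A call has 1 to 20 rows; each row shifts and turns the commanded pose from where the row before left it, along the tool's axes as they then stand; what a row does not reach is not made up. A row lasts 1/10 s, in which the tool goes at most 50 mm and 8.59 degrees, less where a joint would pass 70% of its speed; a pose out of reach is approached as far as the arm can. A call with a number of a shift or a turn outside -1 to 1 is refused whole. A call with a gripper value outside its range is refused whole. The fingers move at their own pace and stop on an object; the grip force is fixed at half the most. Time passes only in rows, so rows that do not move let the fingers close. It gives the time, the measured TCP pose, the force and the opening at its end, in the units of the state.
- ctrl.sense(): the state, without advancing time (a new reading comes with each control period).
- get_image(name): name is "scene" or "side" or "wrist"; returns (picture, depth): 400x640x3 uint8, red, green, blue; 400x640 float32, mm along the optical axis (not along the pixel's ray), 0 where there is no reading.
- camera_params(name): a dict with "K" (3x3 intrinsics, pixels), "world_to_cam" (4x4, takes a point from world to camera coordinates). Camera axes: x right, y down, z forward; pixel columns grow to the right and rows downward; lengths in mm; the calibration is good to about 2 mm. A picture is of the moment at which its call begins: read the wrist's pose just before it. camera_params takes no time and is no camera call; for the wrist camera it gives the pose at the moment of the call.
- workorder.sign_off(): hands the job in, once; it reports no verdict.
The state is a dict: "clock": time; "qpos": joint angles; "joint_vel": joint speeds; "joint_efforts": joint torques, N m; "position": TCP position; "tool_rot": TCP orientation; "force": force on the tool from outside, world axes, zero at the start; "wrist_torque": the same for the moment, N m; "gripper_width": finger opening in mm.
Only numpy, scipy, OpenCV 4.12 (cv2) and the standard library are available. Lean on these libraries where they do the work, as an engineer would, in place of code of your own. Each camera call takes 0.05 s, during which the arm holds its last target. There are 200 camera calls.

### The job

Lay the longer of the two ribbed wooden clamping bars flat on the jig board, in the gap between the glass panel and the round cam, running along the panel's edge and centred on the panel, and let go of it. Then push the jig's lever handle through its quarter turn to its end stop, so that the cam presses the bar and the panel home against the wooden fence, and leave it there. Do not press on the glass with the bar or the fingers, and leave the other things where they are.

Things in the scene. Friction and masses are not known exactly. Their poses are not given: they have to be found in the camera images.
- jig: Jig fixed to the bench, place and yaw vary: plywood board 320 x 250 x 18 mm. Origin at bench level, x along the fence, y across the board to the fence, z up. Board x -160..160, y -138..112, top z = 18. Fence: batten 12 mm above the board, face at y = 80. Four copper nails, 32 mm above the board, at x = +-86, y = 20 and 60, beside the panel's ends. The panel's near edge is at y = 0 when home.
- gap_mid (a point): Middle of the gap for the bar between panel and open cam, at board-top height (18 mm above the bench); at x = 0, y = -32 mm in the jig's frame, x along the gap. The panel's edge is 26 to 29 mm from it towards +y; the cam's steel disc (64 mm diameter, top 15 mm above the board) at least 26 mm from it towards -y while the lever is at its start: 6 mm or more of play on each side of the bar.
- cam_pivot (a point): The lever's fixed vertical pivot axis, at board-top height (18 mm above the bench), at x = 0, y = -92.8 mm in the jig's frame.
- cam_lever (a joint): Lever angle, rad: 0 open stop, 1.771 closed end stop; grows anticlockwise seen from above; starts at 0 to 0.3. The handle points from the pivot at angle (joint - 1.771) from the jig's x: away from the fence when open, along +x when closed. Slight friction (about 2 N at the grip, a few N when the cam pushes); stays where left. Closing moves the bar some 10 to 20 mm towards the fence.
- cam_handle (a point): On the lever's handle, 100 mm from the pivot, at mid-height, 49 mm above the bench; x outward along the handle, y to the side it moves to in closing. Dark wooden grip 95 mm long (45 to 140 mm from the pivot), 22 mm wide, 22 mm high (38 to 60 mm above the bench), free space below; hub 26 mm wide, 58 mm high above the bench. A finger at its -y side moved round the pivot closes it.
- long_bar_mid (a point): Centre of the long clamping bar, 25 mm above its underside; x along it, z up. Loose, brown wood, about 160 g: flat foot 150 x 40 x 14 mm with a rib 110 x 18 x 36 mm standing along its middle (50 mm high in all). Starts flat on the bench left or right of the jig, trading places with the short bar. Grip the rib across its 18 mm width, tips above the foot.
- short_bar_mid (a point): A shorter bar of the same kind (foot 95 x 40 x 14 mm, rib 60 x 18 x 36 mm), not to be used. This point is its centre, 25 mm above its underside.
- panel: The leaded glass panel, 160 x 80 x 10 mm, loose, about 300 g, lying flat on the jig board 3 to 6 mm short of the fence. Origin: centre of its underside; x along its length (nearly the jig's x), z up. When home its origin is at y = 40 mm in the jig's frame.
- foil_roll: Bystander: a ring-shaped roll of copper foil, 66 mm in diameter, 12 mm high, lying loose on the jig board at about x = -115, y = -85 mm in the jig's frame. Origin: centre of its underside.
- flux_bottle: Bystander: a loose white bottle, 56 mm in diameter, 130 mm high, beyond the jig. Origin: centre of its underside.
- hammer: Bystander: a loose hammer 220 mm long, lying beyond the jig. Origin: on its underside, near the middle of its length.
- fid: Bystander: a white plastic burnishing stick 18 x 120 x 10 mm, lying loose on the jig board near its +x end, about x = 130, y = 30 mm in the jig's frame. Origin: centre of its underside.
There are look-alikes about, which are no part of the job. Leave any blue look-alike of the part that bears long_bar_mid alone. There is more than one size of the panel; the one meant has the size given above.

How it is judged (in metres and radians):
On the way, in this order (a step that is already met when the one before it is completed fails the run):
1. the long bar lies flat and released in the gap between panel and cam, along the panel and centred on it, with the lever still open (z of long_bar_mid in the frame of jig between 0.039 and 0.047 m and angle between long_bar_mid's own z axis and vertical below 0.08 rad and x of long_bar_mid in the frame of panel between -0.015 and 0.015 m and y of long_bar_mid in the frame of jig between -0.044 and -0.017 m and angle between the x axis of long_bar_mid and the x axis of jig, either way round below 0.15 rad and contact force between the fingers and long_bar below 0.3 N and value of joint cam_lever below 0.8 rad), for 0.2 s.
2. the lever has been pushed to its closed end stop (value of joint cam_lever above 1.68 rad), for 0.2 s.
At the end, for the whole second after the job is handed in: Lever still, within 0.09 rad of its closed stop; panel on the board, within 2 mm of the fence, straight (0.04 rad); long bar flat on the board, straight (0.06 rad), within 3 mm of its clamped place at the panel's edge and centred on the panel within 15 mm; all at rest (value of joint cam_lever above 1.68 rad and z of long_bar_mid in the frame of jig between 0.039 and 0.047 m and angle between long_bar_mid's own z axis and vertical below 0.08 rad and x of long_bar_mid in the frame of panel between -0.015 and 0.015 m and y of long_bar_mid in the frame of jig between -0.0235 and -0.017 m and angle between the x axis of long_bar_mid and the x axis of jig, either way round below 0.06 rad and y of panel in the frame of jig above 0.038 m and z of panel in the frame of jig between 0.015 and 0.021 m and angle between the x axis of panel and the x axis of jig, either way round below 0.04 rad and linear speed of each of long_bar, panel below 0.02 m/s and velocity of joint cam_lever between -0.1 and 0.1 rad/s); the robot touches nothing.
It fails at once if the bar is pressed on the glass from above (over 8 N) (contact force between long_bar and panel above 8 N and z of long_bar_mid in the frame of jig above 0.049 m).
It fails at once if the fingers press on the glass (over 8 N) (contact force between the fingers and panel above 8 N).
It fails at once if a bystander is displaced by more than 30 mm (distance of any of short_bar_mid, foil_roll, flux_bottle, hammer, fid from where it was at the start of the episode above 0.03 m).
It also fails if it takes over 72 s, if anything falls off the work surface, if the arm or the gripper's body presses on something with over 40 N, if the wrist force passes 120 N, or if a joint passes its speed limit or range.

## Working session

There is one attempt and no reset: what is moved stays moved. The work goes in short steps, Python scripts to look and compute and a tool call to move; the robot and the scene stay as the last step left them, time stands still between calls to the robot, and variables do not carry over. Pictures are saved under pics/ and viewed, about 8 in all and at most 12, crops included, and the job is handed in when it is done.

Besides the shell and the picture viewer there is one more tool, called after "Call:" as a command line: name --argument value ..., lists and objects as JSON in quotes. jog_arm: Moves the arm, as the interface text tells. Shift numbers are shares of 30 mm and turn numbers shares of 0.1 rad, none past 1 either way. Its arguments: {"type":"object","properties":{"moves":{"type":"array"}},"required":["moves"]}

```bash
mkdir -p pics; ls
python3 - <<'E'
from rig import *
import cv2,numpy as np
for n in("scene","side"):
    p,d=get_image(n); cv2.imwrite(f"pics/{n}0.png",p[:,:,::-1]); np.save(f"{n}0.npy",d)
    c=camera_params(n); np.save(f"{n}_K.npy",c["K"]);np.save(f"{n}_T.npy",c["world_to_cam"])
    T=np.array(c["world_to_cam"]);print(n,-T[:3,:3].T@T[:3,3],T[2,:3],(d>0).mean())
print(ctrl.sense())
E
```

```text
pics
scene [1208.42359132 -142.6579715  1077.36393176] [-0.53007927  0.05392648 -0.84623159] 0.9959296875
side [ 519.30839752 -961.93643662  980.92681404] [ 0.0423666   0.70394033 -0.70899442] 0.99578125
{'clock': 0.1, 'qpos': array([-2.66870196e+00,  2.75454824e+01,  9.14902109e+01,  1.30345384e-03,
        6.10269143e+01, -2.66805171e+00]), 'joint_vel': array([-0.17474177, -0.1665397 , -0.04401464,  0.03600389,  0.10653187,
        0.14966938]), 'joint_efforts': array([ 1.67757746e-03, -9.52259731e+01, -4.31040895e+01, -7.08879679e-05,
        5.18796020e-03, -6.33731224e-05]), 'position': array([6.49627265e+02, 6.03004079e-02, 2.30744941e+02]), 'tool_rot': array([[ 2.24182023e-05,  9.99999405e-01, -1.09059763e-03],
       [ 9.99999997e-01, -2.23410468e-05,  7.07582274e-05],
       [ 7.07338202e-05, -1.09059921e-03, -9.99999403e-01]]), 'force': array([-0.38422545,  0.17922664,  0.45124436]), 'wrist_torque': array([ 0.00942469,  0.01922615, -0.03705265]), 'gripper_width': 85.03115655289626}
```

View pics/scene0.png

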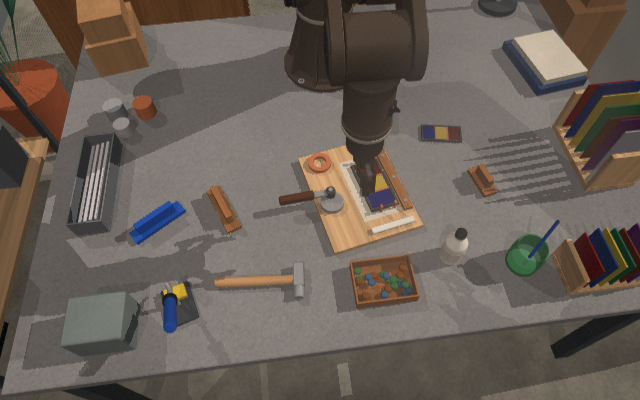

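View pics/side0.png

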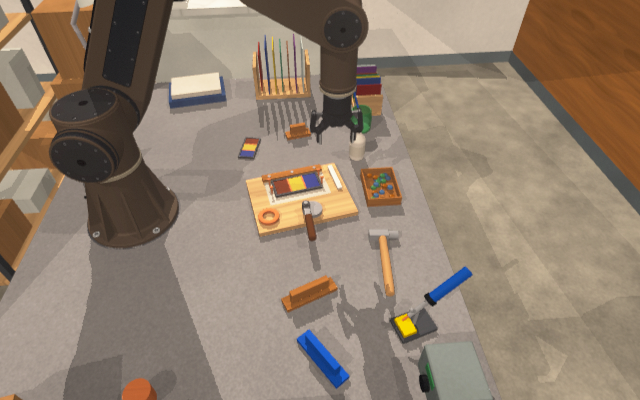

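The long bar is at scene (224,208) and side (310,293). The short bar is on the other side, at scene (482,180). The fence is towards +y, the fid end is at world +x, and the lever points towards -y. Next I'll back-project the depth from both views.

```bash
cat > h.py <<'E'
import numpy as np,cv2
def cloud(d,K,T):
    v,u=np.indices(d.shape); K=np.array(K);T=np.array(T)
    c=np.stack([(u-K[0,2])/K[0,0]*d,(v-K[1,2])/K[1,1]*d,d],-1)
    w=(c-T[:3,3])@T[:3,:3]; w[d<=0]=np.nan
    return w
def rect(pts):
    (c,s,a)=cv2.minAreaRect(pts.astype(np.float32)); 
    if s[0]<s[1]: s=s[::-1];a+=90
    return np.round(c,1),np.round(s,1),round((a+90)%180-90,2)
def blobs(m,amin=20):
    n,l,st,ce=cv2.connectedComponentsWithStats(m.astype(np.uint8)); 
    return [(l==i,st[i,4],ce[i]) for i in range(1,n) if st[i,4]>=amin]
E
python3 - <<'E'
from h import *
for n in("scene","side"):
    im=cv2.imread(f"pics/{n}0.png");w=cloud(np.load(n+"0.npy"),np.load(n+"_K.npy"),np.load(n+"_T.npy"))
    hsv=cv2.cvtColor(im,cv2.COLOR_BGR2HSV);z=w[...,2]
    print(n,"bench z",np.nanmedian(z))
    H,S=hsv[...,0],hsv[...,1]
    brown=(H<22)&(S>90)
    reg=(w[...,0]>350)&(w[...,0]<950)&(abs(w[...,1])<500)
    for nm,m in(("brown z>5",brown&reg&(z>5)&(z<70)),("rib z>40",brown&reg&(z>43)&(z<70)),("board",reg&(z>14)&(z<23)&(H<25)&(S>50))):
        for b,a,ce in blobs(m,30): print(nm,a,ce.round(),*rect(w[b][:,:2]),np.nanpercentile(z[b],[5,95]).round(1))
E
```

```text
scene bench z -0.3651644744945597
brown z>5 46 [439. 133.] [364.7 303.2] [37.8 31. ] -13.86 [5.3 9.1]
brown z>5 84 [452. 134.] [371.4 337. ] [44.3 43.5] 81.82 [5.2 9.9]
brown z>5 5250 [349. 201.] [545.1 -26.2] [343.7 329. ] -78.48 [13.5 50.4]
brown z>5 188 [379. 179.] [508.1  91.4] [100.7  36.7] -8.42 [22.5 29. ]
brown z>5 535 [483. 180.] [551.6 371.5] [97.  41.8] 13.56 [ 7.7 50.3]
brown z>5 720 [223. 209.] [ 544.7 -352. ] [153.3  40.2] 22.77 [10.4 51.4]
brown z>5 723 [566. 270.] [846.8 479. ] [110.2  22.4] 9.04 [ 8.6 66.3]
brown z>5 1225 [384. 280.] [810.2  38.3] [151.  112.9] -89.74 [ 6. 36.]
brown z>5 39 [374. 275.] [791.4  22.1] [21.  15.9] 64.86 [ 6.2 15.1]
brown z>5 756 [253. 281.] [ 768.1 -278.2] [192.5  26.6] 85.14 [15.  26.9]
brown z>5 49 [388. 289.] [829.5  47.3] [27.2 13.3] 41.3 [ 6.  16.8]
rib z>40 135 [486. 173.] [551.3 371.9] [62.1 20. ] 12.71 [43.8 51.9]
rib z>40 244 [221. 202.] [ 546.4 -351.7] [110.2  18.2] 22.83 [46.3 52.6]
rib z>40 284 [296. 197.] [ 564.2 -150. ] [93.1 23.5] -85.02 [49.6 61.9]
rib z>40 294 [570. 267.] [846.1 479.7] [109.6  13.3] 5.24 [44.8 68. ]
boa
[... 1577 characters left out ...]
8.5 22.5] -85.23 [48.5 60.1]
rib z>40 269 [309. 286.] [ 544.9 -352.4] [109.4  20.6] 21.78 [44.1 50.3]
board 31 [298. 132.] [551.4 367.2] [58.8 12.8] 6.51 [14.5 22.7]
board 2534 [300. 202.] [538.7  18.2] [318.6 252.7] 11.75 [14.3 19.7]
board 93 [380. 174.] [833.1  85.5] [132.5  72.3] -37.59 [14.4 22.7]
board 35 [278. 186.] [471.3  66.2] [47. 26.] -78.4 [19.8 23. ]
board 42 [375. 201.] [780.3 -32.9] [68.2 27.5] -27.34 [14.5 22.6]
board 61 [268. 216.] [437.2 -66.5] [34.6 28. ] 1.25 [14.2 20.3]
board 362 [386. 265.] [ 767.5 -276.4] [198.9  25. ] 84.99 [15.3 22.7]
board 79 [310. 294.] [ 545.3 -360.8] [111.7  15.7] 15.85 [14.5 22.2]
board 54 [405. 330.] [ 777.1 -470.1] [50. 36.] -72.69 [14.4 21.9]
```

Call:
jog_arm --moves '[{"fingers": 0.2,"slide": [-0.98,-0.29,0.2],"roll": 0},{"fingers": 0.2,"slide": [-0.98,-0.29,0.2],"roll": 0},{"fingers": 0.2,"slide": [-0.98,-0.29,0.2],"roll": 0},{"fingers": 0.2,"slide": [-0.98,-0.29,0.2],"roll": 0},{"fingers": 0.2,"slide": [-0.98,-0.29,0.2],"roll": 0},{"fingers": 0.2,"slide": [-0.98,-0.29,0.2],"roll": 0},{"fingers": 0.2,"slide": [-0.98,-0.29,0.2],"roll": 0},{"fingers": 0.2,"slide": [-0.98,-0.29,0.2],"roll": 0},{"fingers": 0.2,"slide": [-0.98,-0.29,0.2],"roll": 0},{"fingers": 0.2,"slide": [-0.98,-0.29,0.2],"roll": 0},{"fingers": 0.2,"slide": [-0.98,-0.29,0.2],"roll": 0},{"fingers": 0.2,"slide": [-0.98,-0.29,0.2],"roll": 0},{"fingers": 0.2,"slide": [0,0,0],"roll": 1},{"fingers": 0.2,"slide": [0,0,0],"roll": 1},{"fingers": 0.2,"slide": [0,0,0],"roll": 1},{"fingers": 0.2,"slide": [0,0,0],"roll": 1},{"fingers": 0.2,"slide": [0,0,0],"roll": 1},{"fingers": 0.2,"slide": [0,0,0],"roll": 1},{"fingers": 0.2,"slide": [0,0,0],"roll": 1},{"fingers": 0.2,"slide": [0,0,0],"roll": 1}]'

```text
clock: 2.1
position: [545.4, -352.6, 158.9]
tool_rot: [[0.72, 0.694, -0.001], [0.694, -0.72, 0.0], [-0.0, -0.001, -1.0]]
force: [-0.4, -0.3, 0.2]
gripper_width: 51.4
```

Call:
jog_arm --moves '[{"fingers": 0.2,"slide": [0,0,0],"roll": 1},{"fingers": 0.2,"slide": [0,0,0],"roll": 1},{"fingers": 0.2,"slide": [0,0,0],"roll": 1},{"fingers": 0.2,"slide": [0,0,0],"roll": 0.76},{"fingers": 0.2,"slide": [0,0,0],"roll": 0},{"fingers": 0.2,"slide": [0,0,0],"roll": 0}]'

```text
clock: 2.7
position: [545.5, -352.7, 159.1]
tool_rot: [[0.922, 0.387, -0.0], [0.387, -0.922, 0.0], [-0.0, -0.0, -1.0]]
force: [0.1, -0.0, -0.9]
gripper_width: 51.5
```

```bash
python3 - <<'E'
from rig import *
from h import *
s=ctrl.sense();print(s["clock"],s["position"],s["qpos"].round(1),s["gripper_width"]);R=s["tool_rot"];print(R.round(3))
P={}
for n in("scene","side","wrist"):
    c=camera_params(n);p,d=get_image(n);im=p[:,:,::-1].copy();cv2.imwrite(f"pics/{n}1.png",im)
    w=cloud(d,c["K"],c["world_to_cam"]);z=w[...,2]
    hsv=cv2.cvtColor(im,cv2.COLOR_BGR2HSV);H,S=hsv[...,0],hsv[...,1]
    bench=(S<60)&(abs(z)<12);print(n,"bench z",np.nanmedian(z[bench]))
    reg=(w[...,0]>350)&(w[...,0]<750)&(w[...,1]>-450)&(w[...,1]<150)
    for nm,m in(("rib",(H<22)&(S>90)&reg&(z>43)&(z<70)),("board",reg&(z>14)&(z<23)&(H<25)&(S>50)),("fence",reg&(z>25)&(z<36)&(H<22)&(S>90)),("panel",reg&(z>23)&(z<36))):
        for b,a,ce in blobs(m,60): print(nm,a,ce.round(),*rect(w[b][:,:2]),np.nanpercentile(z[b],[5,95]).round(1))
E
python3 -c "
import cv2
a=cv2.imread('pics/scene1.png')[130:270,240:440];cv2.imwrite('pics/sc1.png',cv2.resize(a,None,fx=4,fy=4,interpolation=2))"
```

```text
2.7 [ 545.46855617 -352.66456123  159.07817249] [-35.6  31.7  95.4  -0.   52.9  31.7] 51.489701322102604
[[ 0.922  0.387 -0.   ]
 [ 0.387 -0.922  0.   ]
 [-0.    -0.    -1.   ]]
scene bench z -0.5457200769097451
rib 247 [221. 202.] [ 547.  -351.4] [110.7  18.1] 22.73 [46.1 53. ]
rib 283 [296. 197.] [ 564.3 -150.1] [93.  22.1] -85.29 [49.6 62. ]
board 4248 [350. 200.] [539.1  19.5] [323.1 250.3] 11.4 [14.7 21. ]
board 88 [319. 162.] [431.  -73.8] [35.2 29.9] 88.96 [15. 22.]
fence 548 [393. 178.] [517.5 123.3] [212.2  27.5] 11.58 [25.8 32.9]
fence 245 [319. 162.] [438.3 -74.2] [66.4 63.4] -36.67 [25.8 32.3]
fence 389 [370. 177.] [507.5  62.5] [99.8 68. ] 11.33 [25.1 29.5]
panel 1878 [380. 182.] [526.2  80.8] [212.2 114.1] 11.5 [23.6 31.4]
panel 267 [319. 162.] [437.5 -74.1] [67.  64.1] -15.32 [24.4 32.2]
panel 340 [332. 203.] [579.7 -55.3] [62.7 56.9] -75.3 [26.4 35.1]
panel 275 [392. 224.] [662.   91.4] [116.6  23.2] -79.0 [23.6 29.9]
side bench z -2.2024879826601604
rib 273 [309. 286.] [ 545.  -352.9] [109.9  20.2] 23.02 [44.4 50.6]
board 574 [340. 200.] [652.3  16.4] [204.6 100.1] -
[... 490 characters left out ...]
7]
panel 196 [268. 216.] [437.  -74.5] [65.5 63.5] -70.23 [23.9 30.7]
panel 102 [309. 292.] [ 546.9 -361.2] [107.6  11.6] 17.03 [23.7 35. ]
wrist bench z -1.082069551448965
rib 4288 [73. 74.] [ 561.  -145.3] [100.8  22.4] -85.27 [50.1 59.8]
rib 2605 [314. 188.] [ 544.  -349.1] [109.4  17.9] 22.27 [47.5 50. ]
board 989 [38. 23.] [581.9 -87.8] [36.7 17.6] 11.7 [14.9 18.4]
board 6853 [ 31. 142.] [470.1 -96.3] [144.2  55.3] 6.62 [15.5 18.5]
board 146 [  2. 183.] [430.6 -77.1] [27.5  8.2] 5.71 [15.9 18.2]
fence 1051 [ 11. 183.] [439.7 -93.7] [60.6 22.1] 7.07 [26.1 29.9]
panel 967 [12. 20.] [578.2 -79.3] [30.3 14.2] 4.27 [24.2 33. ]
panel 1175 [ 12. 182.] [440.4 -92.9] [61.2 23.2] 9.86 [23.9 29.8]
```

View pics/sc1.png

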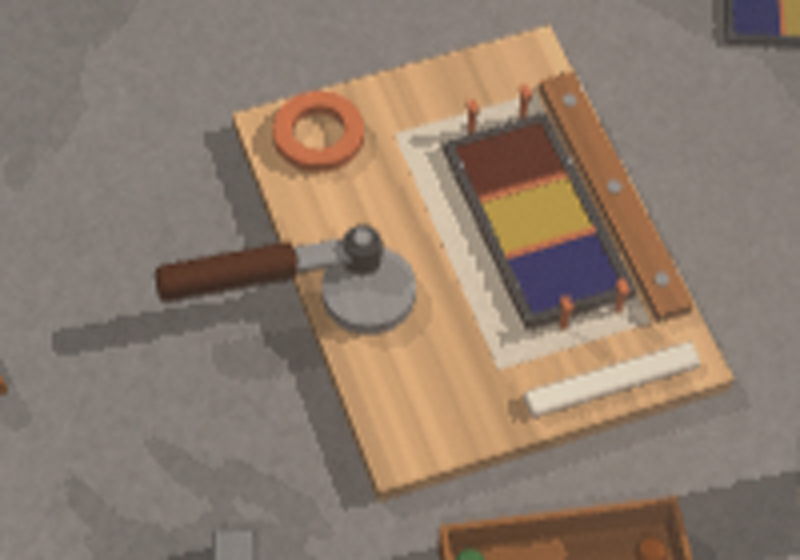

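View pics/wrist1.png

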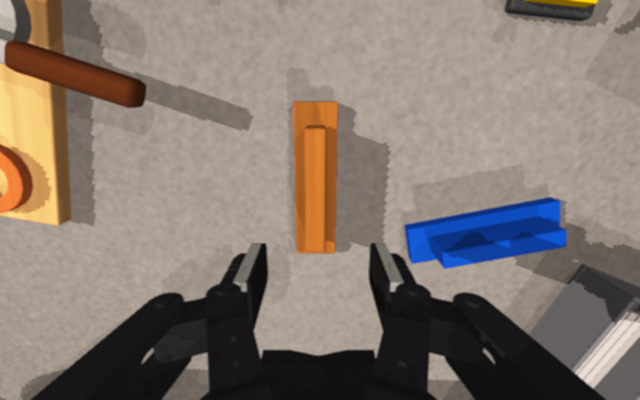

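Both the crop and the wrist view show the bar squarely between the open fingers, with the blue bar about 85 mm off. Going down to grasp.

Call:
jog_arm --moves '[{"fingers": 0.2,"slide": [0,0,0.9],"roll": 0},{"fingers": 0.2,"slide": [0,0,0.9],"roll": 0},{"fingers": 0.2,"slide": [0,0,0.9],"roll": 0},{"fingers": 0.2,"slide": [0,0,0.9],"roll": 0},{"fingers": 0.2,"slide": [0,0,0.9],"roll": 0},{"fingers": 0.2,"slide": [0,0,0],"roll": 0},{"fingers": -1,"slide": [0,0,0],"roll": 0},{"fingers": -1,"slide": [0,0,0],"roll": 0},{"fingers": -1,"slide": [0,0,0],"roll": 0},{"fingers": -1,"slide": [0,0,0],"roll": 0},{"fingers": -1,"slide": [0,0,0],"roll": 0},{"fingers": -1,"slide": [0,0,0],"roll": 0},{"fingers": -1,"slide": [0,0,0],"roll": 0}]'

```text
clock: 4.15
position: [546.6, -353.5, 26.1]
tool_rot: [[0.923, 0.385, 0.002], [0.385, -0.923, -0.002], [0.001, 0.002, -1.0]]
force: [-1.5, 0.5, 7.5]
gripper_width: 16.9
```

Call:
jog_arm --moves '[{"fingers": -1,"slide": [0,0,-0.5],"roll": 0},{"fingers": -1,"slide": [0,0,-0.9],"roll": 0},{"fingers": -1,"slide": [0,0,-0.9],"roll": 0},{"fingers": -1,"slide": [0,0,-0.9],"roll": 0},{"fingers": -1,"slide": [0,0,-0.9],"roll": 0.95},{"fingers": -1,"slide": [0,0,0],"roll": 0.95},{"fingers": -1,"slide": [0,0,0],"roll": 0},{"fingers": -1,"slide": [0,0,0],"roll": 0}]'

```text
clock: 4.95
position: [545.4, -352.6, 147.8]
tool_rot: [[0.978, 0.206, 0.0], [0.206, -0.978, -0.0], [0.0, 0.0, -1.0]]
force: [-0.2, -0.1, -1.9]
gripper_width: 16.8
```

```bash
cat > meas.py <<'E'
from rig import *
from h import *
import sys
s=ctrl.sense();print(s["clock"],s["position"],s["force"],s["gripper_width"]);R=s["tool_rot"];print("yang",np.degrees(np.arctan2(R[1,1],R[0,1])))
for n in("scene","side"):
    c=camera_params(n);p,d=get_image(n);im=p[:,:,::-1].copy();cv2.imwrite(f"pics/{n}{sys.argv[1]}.png",im)
    w=cloud(d,c["K"],c["world_to_cam"]);z=w[...,2]
    hsv=cv2.cvtColor(im,cv2.COLOR_BGR2HSV);H,S=hsv[...,0],hsv[...,1]
    reg=(w[...,0]>350)&(w[...,0]<750)&(w[...,1]>-450)&(w[...,1]<70)
    m=(H<22)&(S>90)&reg&(z>float(sys.argv[2]))&(z<float(sys.argv[3]))
    for b,a,ce in blobs(m,40): print(n,a,ce.round(),*rect(w[b][:,:2]),np.nanpercentile(z[b],[5,50,95]).round(1))
E
python3 meas.py 2 70 180
python3 - <<'E'
from h import *
# panel outline and board from scene1 (arm away): dark lead frame+glass top, z 24..32, inside x-jig +-84
import numpy as np
from rig import *
n="scene";c=camera_params(n);im=cv2.imread("pics/scene1.png");hsv=cv2.cvtColor(im,cv2.COLOR_BGR2HSV)
th=np.radians(11.6);K=np.array(c["K"]);T=np.array(c["world_to_cam"])
def onz(u,v,z):
    r=T[:3,:3].T@np.linalg.inv(K)@np.array([u,v,1.]);o=-T[:3,:3].T@T[:3,3];return (o+r*(z-o[2])/r[2])[:2]
# panel corners by hand from crop (x4 + (240,130)): top face
R=np.array([[np.cos(th),-np.sin(th)],[np.sin(th),np.cos(th)]]);o=np.array([539.,19.])+13*R[:,1]
print("origin",o,"gap",o+R@[0,-32],"pivot",o+R@[0,-92.8])
for q in((447,145),(550,118),(631,296),(528,325)):
    p=onz(q[0]/4+240,q[1]/4+130,28);print(p.round(1),(R.T@(p-o)).round(1))
for q in((235,112),(552,27),(733,380),(380,494)):
    p=onz(q[0]/4+240,q[1]/4+130,18);print("board",p.round(1),(R.T@(p-o)).round(1))
q=(363,240);p=onz(q[0]/4+240,q[1]/4+130,58);print("hub",p,(R.T@(p-o)))
E
```

```text
4.95 [ 545.39090949 -352.60356219  147.84285691] [-0.21344973 -0.10905792 -1.88259164] 16.841290399308136
yang -78.0955107068549
scene 598 [214. 191.] [ 556.1 -351.4] [131.8  40.7] 11.71 [131.  138.2 173.1]
side 997 [307. 267.] [ 545.9 -355.8] [150.3  43.8] 12.15 [125.3 134.9 169.8]
origin [536.38598703  31.73447824] gap [5.42820481e+02 3.88070258e-01] pivot [555.04601811 -59.17010492]
[465.4  15.8] [-72.7  -1.3]
[452.   92.5] [-70.5  76.5]
[605.5 118.4] [85.1 71. ]
[618.4  45.9] [83.2 -2.7]
board [ 408.2 -130.4] [-158.1 -133.1]
board [361.8 112.1] [-154.8  113.8]
board [672.1 173.6] [161.5 111.7]
board [722.6 -68.1] [ 162.4 -135.3]
hub [556.05720743 -56.49850912] [  1.52773496 -90.38629873]
```

The bar is held, its top at about z 173. Carrying it above the gap.

Call:
jog_arm --moves '[{"fingers": -1,"slide": [0.203,-0.96,0],"roll": 0},{"fingers": -1,"slide": [0.203,-0.96,0],"roll": 0},{"fingers": -1,"slide": [0.203,-0.96,0],"roll": 0},{"fingers": -1,"slide": [0.203,-0.96,0],"roll": 0},{"fingers": -1,"slide": [0.203,-0.96,0],"roll": 0},{"fingers": -1,"slide": [0.203,-0.96,0],"roll": 0},{"fingers": -1,"slide": [0.203,-0.96,0],"roll": 0},{"fingers": -1,"slide": [0.203,-0.96,0],"roll": 0},{"fingers": -1,"slide": [0.203,-0.96,0],"roll": 0},{"fingers": -1,"slide": [0.203,-0.96,0],"roll": 0},{"fingers": -1,"slide": [0.203,-0.96,0],"roll": 0},{"fingers": -1,"slide": [0.203,-0.96,0],"roll": 0},{"fingers": -1,"slide": [0,0,0.9],"roll": 0},{"fingers": -1,"slide": [0,0,0.9],"roll": 0},{"fingers": -1,"slide": [0,0,0],"roll": 0},{"fingers": -1,"slide": [0,0,0],"roll": 0},{"fingers": -1,"slide": [0,0,0],"roll": 0}]'

```text
clock: 6.75
position: [547.5, 0.2, 94.3]
tool_rot: [[0.979, 0.203, 0.001], [0.203, -0.979, -0.0], [0.001, 0.0, -1.0]]
force: [-0.1, -0.1, -1.4]
gripper_width: 16.7
```

```bash
python3 meas.py 3 72 120
python3 - <<'E'
from rig import *
import cv2,numpy as np
p,d=get_image("wrist");cv2.imwrite("pics/wrist3.png",p[:,:,::-1]);c=camera_params("wrist");np.savez("w3.npz",d=d,K=c["K"],T=c["world_to_cam"])
a=cv2.imread('pics/side3.png')[130:270,220:420];cv2.imwrite('pics/sd3.png',cv2.resize(a,None,fx=4,fy=4,interpolation=2))
E
```

```text
6.75 [5.47476104e+02 2.43496245e-01 9.42711229e+01] [-0.06838359 -0.10720926 -1.44681836] 16.673812165211874
yang -78.26069389721239
scene 497 [355. 190.] [565.   1.] [116.9  42.2] 13.1 [ 76.2  83.2 118.5]
side 618 [301. 184.] [548.   -5.6] [150.3  44. ] 9.83 [ 74.1  83.9 116.3]
```

View pics/wrist3.png

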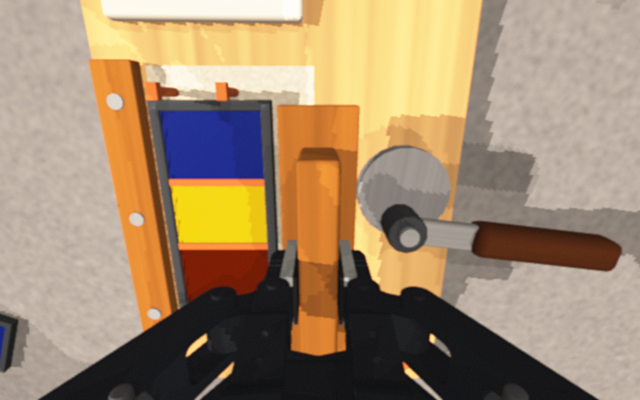

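View pics/sd3.png

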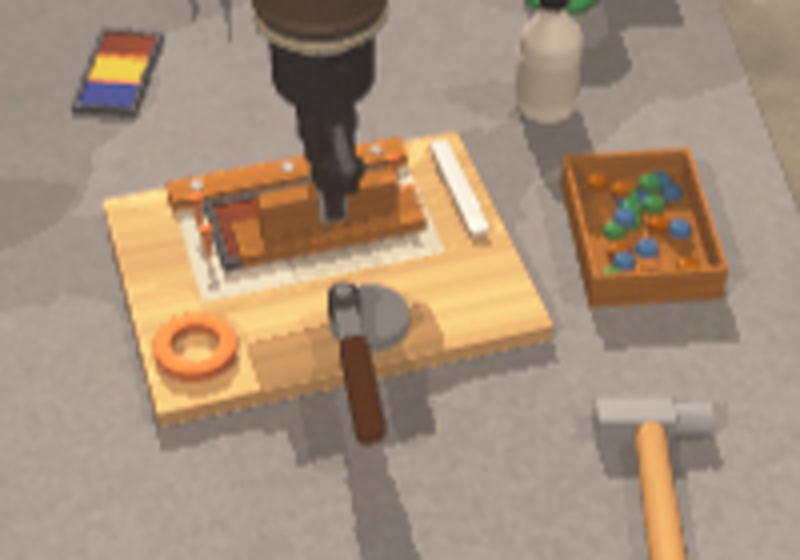

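The wrist view shows the bar parallel to the panel: foot at columns 277-358, panel edge around 272, cam disc from 358. I'll measure the relative clearances from its depth.

Run:
```python
from h import *
f=np.load("w3.npz");w=cloud(f["d"],f["K"],f["T"]);im=cv2.imread("pics/wrist3.png");hsv=cv2.cvtColor(im,cv2.COLOR_BGR2HSV);H,S,V=cv2.split(hsv)
th=np.radians(11.65);R=np.array([[np.cos(th),-np.sin(th)],[np.sin(th),np.cos(th)]]);o=np.array([536.3,31.5])
j=(w[...,:2]-o)@R;z=w[...,2]
def show(n,m):
    for b,a,_ in blobs(m,300): print(n,a,"x",np.percentile(j[b][:,0],[.5,99.5]).round(1),"y",np.percentile(j[b][:,1],[.5,99.5]).round(1),"z",np.median(z[b]).round(1),rect(j[b]))
show("panel",(abs(j[...,0])<84)&(z>24)&(z<32)&(j[...,1]>-15)&(j[...,1]<77))
show("bar foot",(H<22)&(S>90)&(z>76)&(z<90)); show("rib",(H<22)&(S>90)&(z>105))
show("disc",(S<60)&(z>28)&(z<37)&(j[...,1]<-30)); show("hub",(z>52)&(z<70)&(S<90)&(j[...,1]<-60)); show("handle",(z>52)&(z<66)&(S>90)&(j[...,1]<-100))
show("board",(z>14)&(z<20)&(S>50)&(H<30))
```

```text
panel 19335 x [-67.4  80.5] y [-0.5 76.6] z 25.2 (array([ 2.3, 38.1]), array([156.7,  77.9]), -0.0)
bar foot 6669 x [ 5.  78.5] y [-51.5 -11.8] z 81.2 (array([ 40.2, -31.7]), array([76.7, 40.3]), 0.1)
rib 8475 x [-33.9  58.7] y [-41.8 -22.8] z 117.1 (array([ 11.5, -31.5]), array([95. , 21.2]), 1.84)
disc 5296 x [-3.9 50.6] y [-120.9  -59.7] z 31.8 (array([ 23.8, -89.8]), array([63.1, 55.2]), -76.7)
hub 1200 x [-11.4  12.4] y [-100.   -75.8] z 56.9 (array([  0.2, -88.3]), array([24.8, 24.3]), 31.25)
handle 4454 x [-23.7   3.4] y [-224.3 -133.3] z 58.1 (array([ -10.5, -179.4]), array([94.8, 20.7]), 83.24)
board 33887 x [-26.7 139.5] y [-132.4  113.4] z 16.8 (array([27.8, -8.9]), array([250.4, 224.5]), -89.88)
board 391 x [81.2 88.8] y [37.  72.6] z 17.3 (array([85. , 55.1]), array([36.4,  7.6]), -89.91)
board 1385 x [-29.3  87.6] y [-20.5  26.5] z 17.2 (array([31.8, 11.1]), array([117.5,  52.8]), -11.44)
board 3952 x [-70.6   3.5] y [-132.5  -60. ] z 16.8 (array([-39.5, -91.8]), array([104.3,  56.6]), 60.65)
```

Centring is within 2 mm and the yaw matches. Lowering.

Call:
jog_arm --moves '[{"fingers": -1,"slide": [0,0,0.5],"roll": 0},{"fingers": -1,"slide": [0,0,0.5],"roll": 0},{"fingers": -1,"slide": [0,0,0.4],"roll": 0},{"fingers": -1,"slide": [0,0,0.1],"roll": 0},{"fingers": -1,"slide": [0,0,0],"roll": 0},{"fingers": -1,"slide": [0,0,0],"roll": 0},{"fingers": -1,"slide": [0,0,0],"roll": 0}]'

```text
clock: 7.6
position: [547.3, 0.5, 48.9]
tool_rot: [[0.979, 0.203, 0.001], [0.203, -0.979, -0.0], [0.001, 0.0, -1.0]]
force: [-0.2, -0.8, -1.2]
gripper_width: 16.8
```

Call:
jog_arm --moves '[{"fingers": -1,"slide": [0,0,0.07],"roll": 0},{"fingers": -1,"slide": [0,0,0.07],"roll": 0},{"fingers": -1,"slide": [0,0,0],"roll": 0},{"fingers": -1,"slide": [0,0,0],"roll": 0}]'

```text
clock: 8.0
position: [547.0, 0.5, 44.1]
tool_rot: [[0.979, 0.203, 0.0], [0.203, -0.979, -0.0], [0.0, 0.0, -1.0]]
force: [0.1, -0.6, 0.0]
gripper_width: 17.3
```

Call:
jog_arm --moves '[{"fingers": -1,"slide": [0,0,0.05],"roll": 0},{"fingers": -1,"slide": [0,0,0],"roll": 0},{"fingers": -1,"slide": [0,0,0],"roll": 0}]'

```text
clock: 8.3
position: [547.0, 0.5, 44.0]
tool_rot: [[0.979, 0.203, 0.001], [0.203, -0.979, -0.0], [0.001, 0.0, -1.0]]
force: [-8.7, 0.6, 32.4]
gripper_width: 16.7
```

The bar is seated on the board. Easing off, opening part way and rising.

Call:
jog_arm --moves '[{"fingers": -1,"slide": [0,0,-0.05],"roll": 0},{"fingers": -0.1,"slide": [0,0,0],"roll": 0},{"fingers": -0.1,"slide": [0,0,0],"roll": 0},{"fingers": -0.1,"slide": [0,0,0],"roll": 0},{"fingers": -0.1,"slide": [0,0,0],"roll": 0},{"fingers": -0.1,"slide": [0,0,-0.4],"roll": 0},{"fingers": -0.1,"slide": [0,0,-0.9],"roll": 0},{"fingers": -0.1,"slide": [0,0,-0.9],"roll": 0},{"fingers": -0.1,"slide": [0,0,-0.9],"roll": 0},{"fingers": -0.1,"slide": [0,0,-0.9],"roll": 0},{"fingers": -1,"slide": [0,0,0],"roll": 0},{"fingers": -1,"slide": [0,0,0],"roll": 0},{"fingers": -1,"slide": [0,0,0],"roll": 0}]'

```text
clock: 9.6
position: [546.3, 0.5, 163.7]
tool_rot: [[0.979, 0.203, -0.001], [0.203, -0.979, 0.0], [-0.001, -0.0, -1.0]]
force: [0.3, 0.3, -0.9]
gripper_width: 0.1
```

```bash
cat > wm.py <<'E'
import sys
from rig import *
from h import *
s=ctrl.sense();print(s["clock"],s["position"].round(1),s["force"].round(1),s["gripper_width"])
th=np.radians(11.65);R=np.array([[np.cos(th),-np.sin(th)],[np.sin(th),np.cos(th)]]);o=np.array([536.3,31.5])
for cam in sys.argv[2:]:
    c=camera_params(cam);p,d=get_image(cam);im=p[:,:,::-1].copy();cv2.imwrite(f"pics/{cam}{sys.argv[1]}.png",im)
    w=cloud(d,c["K"],c["world_to_cam"]);H,S,V=cv2.split(cv2.cvtColor(im,cv2.COLOR_BGR2HSV))
    j=(w[...,:2]-o)@R;z=w[...,2]
    def show(n,m):
        for b,a,_ in blobs(m,60): print(cam,n,a,"x",np.percentile(j[b][:,0],[.5,99.5]).round(1),"y",np.percentile(j[b][:,1],[.5,99.5]).round(1),"z",np.median(z[b]).round(1),rect(j[b]))
    show("panel",(abs(j[...,0])<84)&(z>23)&(z<32)&(j[...,1]>-10)&(j[...,1]<77))
    near=(abs(j[...,0])<100)&(j[...,1]>-75)&(j[...,1]<0)&(H<22)&(S>90)
    show("bar all",near&(z>25)&(z<75)); show("rib top",near&(z>62)&(z<75))
    show("handle",(z>50)&(z<66)&(S>90)&(H<22)&(j[...,1]<-70)&(abs(j[...,0])<180)); show("hub",(z>52)&(z<70)&(S<90)&(j[...,1]<-60)&(j[...,1]>-120)&(abs(j[...,0])<30))
E
python3 wm.py 4 scene side wrist
```

```text
9.6 [5.463e+02 5.000e-01 1.637e+02] [ 0.3  0.3 -0.9] 0.14735472420940224
scene panel 1257 x [-77.7  82.2] y [-4.4 75.2] z 26.0 (array([ 0.2, 35.3]), array([166.7,  81.2]), 0.45)
scene bar all 719 x [-69.1  79.3] y [-55.  -14.5] z 36.0 (array([  3.5, -34.7]), array([153.1,  41.4]), 0.04)
scene rib top 244 x [-51.5  59.8] y [-44.  -25.3] z 67.3 (array([  4.3, -34.4]), array([113.2,  18.8]), -0.49)
scene handle 264 x [-23.2   4.4] y [-229.1 -138.4] z 58.4 (array([  -9.7, -183.9]), array([92.1, 23. ]), 83.52)
scene hub 85 x [-12.7  13.9] y [-119.4  -80.4] z 56.7 (array([ -2.3, -99.5]), array([37.9, 27.4]), 73.6)
side panel 445 x [-77.8  81.2] y [-4.2 76.4] z 25.0 (array([ 2.5, 35.5]), array([161.9,  81.6]), 0.79)
side bar all 620 x [-69.8  77.3] y [-57.9 -16. ] z 41.7 (array([  3.9, -37.4]), array([149.3,  44.9]), -0.83)
side rib top 152 x [-50.1  56.5] y [-46.7 -25.5] z 65.2 (array([  3.2, -36.2]), array([108.5,  21.8]), -0.63)
side handle 179 x [-26.2   3. ] y [-231.8 -139.1] z 56.8 (array([ -11.4, -185.5]), array([96.9, 22. ]), 82.17)
wrist panel 13946 x [-77.6  80.4] y [-0.5 76.6] z 25.3 (array([ 0.7, 38.1]), array([159.5,  77.7]), 0.01)
wrist bar all 6248 x [-58.   78.1] y [-50.9 -11.4] z 31.6 (array([  8.5, -31.1]), array([139.2,  40.1]), 0.08)
wrist bar all 115 x [-99.8 -86.2] y [-74.8 -64.8] z 28.8 (array([-93.2, -69.9]), array([13.5, 10.7]), 3.22)
wrist rib top 2485 x [-32.2  58.1] y [-40.1 -22.3] z 66.8 (array([ 12.4, -31.2]), array([91.6, 18. ]), 0.08)
wrist handle 2648 x [-23.8   3.8] y [-224.3 -133.3] z 58.2 (array([ -10.7, -179.3]), array([94. , 21.2]), 82.93)
wrist hub 696 x [-11.6  12.4] y [-100.4  -75.7] z 57.1 (array([  0.3, -88.1]), array([24.6, 24.4]), 36.17)
```

View pics/wrist4.png

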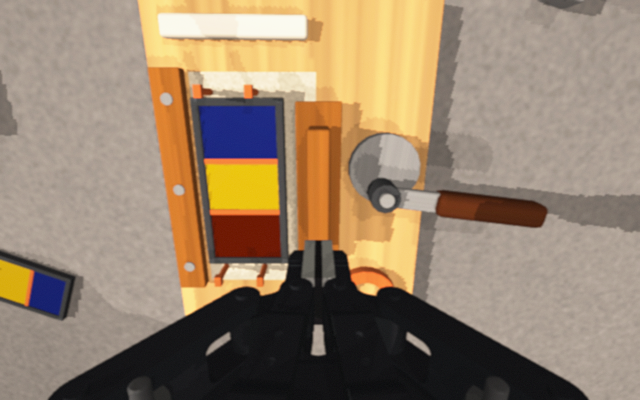

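The bar is flat and released: foot at x 3.5, y about -33 in the jig frame, parallel to the panel. The lever is still open at about 5°. Staging the shut fingers beside the handle, on its -x side.

Call:
jog_arm --moves '[{"fingers": -1,"slide": [-0.331,0.859,0],"roll": 0},{"fingers": -1,"slide": [-0.331,0.859,0],"roll": 0},{"fingers": -1,"slide": [-0.331,0.859,0],"roll": 0},{"fingers": -1,"slide": [-0.331,0.859,0],"roll": 0},{"fingers": -1,"slide": [-0.331,0.859,0],"roll": 0},{"fingers": -1,"slide": [-0.331,0.859,0],"roll": 0},{"fingers": -1,"slide": [0,0,0],"roll": 0.57},{"fingers": -1,"slide": [0,0,0],"roll": 0.57},{"fingers": -1,"slide": [0,0,0.81],"roll": 0},{"fingers": -1,"slide": [0,0,0.81],"roll": 0},{"fingers": -1,"slide": [0,0,0.81],"roll": 0},{"fingers": -1,"slide": [0,0,0.81],"roll": 0},{"fingers": -1,"slide": [0,0,0.81],"roll": 0},{"fingers": -1,"slide": [0,0,0],"roll": 0},{"fingers": -1,"slide": [0,0,0],"roll": 0}]'

```text
clock: 11.25
position: [519.5, -162.9, 42.3]
tool_rot: [[0.996, 0.091, -0.002], [0.091, -0.996, 0.001], [-0.002, -0.001, -1.0]]
force: [-0.2, -0.3, 0.2]
gripper_width: -0.2
```

```bash
python3 wm.py 5 side scene wrist|grep -v panel; python3 -c "
import cv2,numpy as np
a=[cv2.resize(cv2.imread(f'pics/{n}5.png')[y:y+140,x:x+140],None,fx=2.8,fy=2.8) for n,y,x in(('side',160,230),('scene',140,240))]
cv2.imwrite('pics/both5.png',np.hstack(a))"
```

```text
11.25 [ 519.5 -162.9   42.3] [-0.2 -0.3  0.2] -0.20293840658743878
side bar all 190 x [21.4 78.1] y [-56.8  -7.1] z 34.0 (array([ 49.9, -31.3]), array([57.2, 51. ]), 0.28)
side handle 181 x [-25.8   3. ] y [-232.1 -139.9] z 56.5 (array([ -11. , -185.3]), array([96.6, 22.1]), 82.88)
scene bar all 715 x [-69.4  79.5] y [-55.  -14.4] z 37.1 (array([  4.2, -34.4]), array([152.2,  41.8]), 0.31)
scene rib top 245 x [-50.2  58.7] y [-44.2 -25.2] z 67.1 (array([  3.4, -34.8]), array([112.2,  19.2]), 0.09)
scene handle 266 x [-22.7   5.4] y [-229.1 -138.3] z 58.3 (array([  -9.4, -183.6]), array([92.4, 24.3]), 82.26)
scene hub 69 x [-11.4  11.9] y [-106.4  -80.2] z 57.4 (array([  1. , -92.7]), array([26.2, 23.5]), -78.98)
wrist bar all 12703 x [-70.7  57.7] y [-52.5 -15. ] z 31.3 (array([-11.8, -48.5]), array([143.6,  48.6]), -20.95)
wrist bar all 466 x [-100.   -86.7] y [-75.  -54.8] z 28.7 (array([-93.2, -64.3]), array([21.3, 13.6]), -89.82)
wrist handle 10418 x [-24.3   3.4] y [-225.8 -136. ] z 58.4 (array([ -10.6, -181.3]), array([93.2, 22.4]), 84.65)
wrist hub 2966 x [-11.9  12.1] y [-101.6  -76.9] z 57.0 (array([  0. , -89.1]), array([25.9, 25.2]), -73.83)
```

View pics/both5.png

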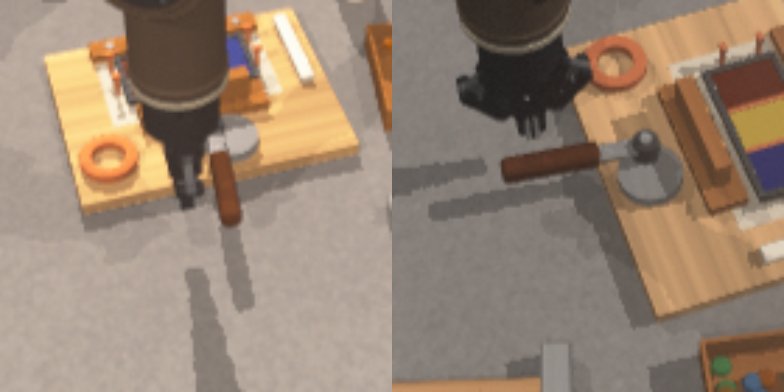

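The fingers stand beside the middle of the grip on the -x side. Approaching, then arcing round the pivot at 0.5 rad/s.

Call:
jog_arm --moves '[{"fingers": -1,"slide": [0.25,0,0],"roll": 0},{"fingers": -1,"slide": [0.25,0,0],"roll": 0},{"fingers": -1,"slide": [0.25,0,0],"roll": 0},{"fingers": -1,"slide": [0.168,0.0325,0],"roll": -0.5},{"fingers": -1,"slide": [0.168,0.0325,0],"roll": -0.5},{"fingers": -1,"slide": [0.168,0.0325,0],"roll": -0.5},{"fingers": -1,"slide": [0.168,0.0325,0],"roll": -0.5},{"fingers": -1,"slide": [0.168,0.0325,0],"roll": -0.5},{"fingers": -1,"slide": [0.168,0.0325,0],"roll": -0.5},{"fingers": -1,"slide": [0.168,0.0325,0],"roll": -0.5},{"fingers": -1,"slide": [0.168,0.0325,0],"roll": -0.5},{"fingers": -1,"slide": [0.168,0.0325,0],"roll": -0.5},{"fingers": -1,"slide": [0.168,0.0325,0],"roll": -0.5},{"fingers": -1,"slide": [0.168,0.0325,0],"roll": -0.5},{"fingers": -1,"slide": [0.168,0.0325,0],"roll": -0.5}]'

```text
clock: 12.9
position: [602.6, -150.2, 42.6]
tool_rot: [[0.769, 0.639, -0.001], [0.639, -0.769, 0.0], [-0.0, -0.0, -1.0]]
force: [-2.2, 0.6, 0.9]
gripper_width: 0.3
```

```bash
python3 wm.py 6 scene side
python3 - <<'E'
from rig import ctrl
import numpy as np
s=ctrl.sense();p=s["position"][:2]-[555.1,-59.4];print(np.hypot(*p),np.degrees(np.arctan2(p[1],p[0]))-11.65,np.degrees(np.arctan2(s["tool_rot"][1,1],s["tool_rot"][0,1]))-11.65)
E
```

```text
12.9 [ 602.6 -150.2   42.6] [-2.2  0.6  0.9] 0.275166353481852
scene panel 1253 x [-79.4  81.6] y [-4.8 75.4] z 26.1 (array([-0.4, 33. ]), array([166.5,  85.6]), 0.13)
scene bar all 706 x [-70.3  77.9] y [-51.2 -10.6] z 39.0 (array([  2.7, -30.7]), array([151.2,  40.9]), 0.82)
scene rib top 251 x [-50.4  59.2] y [-41.  -21.2] z 67.1 (array([  3.6, -30.9]), array([112.3,  20.1]), 1.35)
scene handle 281 x [18.2 71.8] y [-216.2 -131.3] z 58.4 (array([  43.8, -174. ]), array([92.9, 22.3]), -63.16)
scene hub 75 x [-12.5  14. ] y [-112.9  -80.7] z 57.9 (array([  2.8, -94.1]), array([32.4, 24. ]), -43.1)
side panel 301 x [-77.8  43.2] y [-7.5 75.7] z 25.0 (array([-16.9,  33.4]), array([123.1,  84.6]), -0.76)
side bar all 435 x [-71.3  29.8] y [-54.7  -8.4] z 43.8 (array([-21. , -28.3]), array([102.1,  52.1]), 1.5)
side rib top 109 x [-52.4  26.5] y [-42.7 -21.5] z 65.3 (array([-12.9, -32.5]), array([79.7, 21.7]), -1.57)
102.64366206850218 -73.79339236614462 -61.986955169524805
```

Pushing cleanly at about 2 N, with the handle at -62°. Continuing.

Call:
jog_arm --moves '[{"fingers": -1,"slide": [0.168,0.0325,0],"roll": -0.5},{"fingers": -1,"slide": [0.168,0.0325,0],"roll": -0.5},{"fingers": -1,"slide": [0.168,0.0325,0],"roll": -0.5},{"fingers": -1,"slide": [0.168,0.0325,0],"roll": -0.5},{"fingers": -1,"slide": [0.168,0.0325,0],"roll": -0.5},{"fingers": -1,"slide": [0.168,0.0325,0],"roll": -0.5},{"fingers": -1,"slide": [0.168,0.0325,0],"roll": -0.5},{"fingers": -1,"slide": [0.168,0.0325,0],"roll": -0.5},{"fingers": -1,"slide": [0.168,0.0325,0],"roll": -0.5},{"fingers": -1,"slide": [0.168,0.0325,0],"roll": -0.5},{"fingers": -1,"slide": [0.168,0.0325,0],"roll": -0.5},{"fingers": -1,"slide": [0.168,0.0325,0],"roll": -0.5},{"fingers": -1,"slide": [0.168,0.0325,0],"roll": -0.5},{"fingers": -1,"slide": [0.168,0.0325,0],"roll": -0.5},{"fingers": -1,"slide": [0.168,0.0325,0],"roll": -0.5},{"fingers": -1,"slide": [0.168,0.0325,0],"roll": -0.5},{"fingers": -1,"slide": [0.168,0.0325,0],"roll": -0.5}]'

```text
clock: 14.7
position: [655.7, -84.3, 42.8]
tool_rot: [[0.03, 1.0, 0.001], [1.0, -0.03, -0.0], [-0.0, 0.001, -1.0]]
force: [2.7, -3.6, 0.0]
gripper_width: 0.0
```

```bash
python3 wm.py 7 scene side
python3 - <<'E'
from rig import ctrl
import numpy as np
s=ctrl.sense();p=s["position"][:2]-[555.1,-59.4];print(np.hypot(*p),np.degrees(np.arctan2(p[1],p[0]))-11.65,np.degrees(np.arctan2(s["tool_rot"][1,1],s["tool_rot"][0,1]))-11.65)
E
```

```text
14.7 [655.7 -84.3  42.8] [ 2.7 -3.6  0. ] 0.017422918559346454
scene panel 1195 x [-79.4  80.9] y [-7.6 76.4] z 26.0 (array([-0.3, 33.8]), array([165.9,  86.4]), -0.07)
scene bar all 647 x [-67.3  74.9] y [-40.9  -0.3] z 43.6 (array([  0.4, -20.8]), array([151.1,  41.4]), -0.03)
scene rib top 246 x [-54.9  55. ] y [-30.  -11.4] z 67.2 (array([ -0. , -20.6]), array([110.5,  18.7]), -0.52)
scene handle 166 x [ 65.4 136. ] y [-136.   -98.1] z 58.3 (array([  98.6, -115.5]), array([79.4, 20.3]), -19.3)
side panel 385 x [-78.6  80.4] y [-9.2 77. ] z 25.0 (array([ 2. , 33.8]), array([162.8,  86.2]), 0.14)
side bar all 575 x [-74.3  67. ] y [-42.6  -2.2] z 43.9 (array([ -1.1, -22.3]), array([148.2,  42.9]), 0.31)
side rib top 145 x [-54.1  52.1] y [-33.  -11.3] z 65.5 (array([ -1.1, -22.1]), array([107.2,  22. ]), -0.36)
side handle 63 x [43.7 84. ] y [-123.5  -98.8] z 55.4 (array([  65.2, -113.3]), array([40.3, 21.7]), -16.85)
103.25494456463689 -25.333198310213703 -13.368635059534562
```

Call:
jog_arm --moves '[{"fingers": -1,"slide": [0.168,0.0325,0],"roll": -0.5},{"fingers": -1,"slide": [0.168,0.0325,0],"roll": -0.5},{"fingers": -1,"slide": [0.168,0.0325,0],"roll": -0.5},{"fingers": -1,"slide": [0.168,0.0325,0],"roll": -0.5},{"fingers": -1,"slide": [0.168,0.0325,0],"roll": -0.5},{"fingers": -1,"slide": [0,0,0],"roll": 0},{"fingers": -1,"slide": [0,0,0],"roll": 0}]'

```text
clock: 15.5
position: [657.7, -58.8, 42.6]
tool_rot: [[-0.215, 0.977, -0.0], [0.977, 0.215, 0.0], [0.0, -0.0, -1.0]]
force: [-0.3, 0.8, -0.0]
gripper_width: -0.3
```

Call:
jog_arm --moves '[{"fingers": -1,"slide": [0.06,0,0],"roll": 0},{"fingers": -1,"slide": [0,0,0],"roll": 0},{"fingers": -1,"slide": [0,0,0],"roll": 0}]'

```text
clock: 15.8
position: [657.5, -57.6, 42.6]
tool_rot: [[-0.217, 0.976, 0.0], [0.976, 0.217, -0.0], [-0.0, -0.0, -1.0]]
force: [0.4, -4.8, -0.7]
gripper_width: 0.1
```

```bash
python3 wm.py 8 scene side wrist
```

```text
15.8 [657.5 -57.6  42.6] [ 0.4 -4.8 -0.7] 0.12927351724630462
scene panel 1130 x [-74.5  81.1] y [-8.1 76.4] z 26.1 (array([ 1.8, 33.2]), array([162.5,  86.8]), 0.26)
scene bar all 323 x [ 9.6 74.8] y [-40.5  -0.5] z 33.8 (array([ 40. , -20.3]), array([70.1, 40.3]), -0.64)
scene rib top 88 x [ 9.  55.1] y [-28.9 -11.4] z 66.5 (array([ 31.3, -20.2]), array([47.8, 17.3]), -0.34)
side panel 365 x [-78.6  80.1] y [-9.  76.7] z 24.9 (array([ 1.1, 33.8]), array([160.7,  86.3]), 0.04)
side bar all 584 x [-74.9  68.1] y [-43.3  -2.5] z 42.6 (array([ -1.7, -22.8]), array([148.3,  41.7]), -0.89)
side rib top 146 x [-55.7  52. ] y [-32.6 -10.5] z 65.3 (array([ -1.7, -21.4]), array([108.7,  22.2]), -0.89)
side handle 69 x [47.  87.8] y [-104.8  -83.5] z 56.1 (array([ 67.5, -94.1]), array([41.4, 21.4]), 1.11)
wrist panel 5834 x [-39.2  79. ] y [-9.7  7.4] z 30.3 (array([18.5, -1.9]), array([122.5,  17.9]), 0.99)
wrist bar all 23072 x [-46.6  73.2] y [-36.8  -0.2] z 52.5 (array([ 10.9, -18.7]), array([125.4,  37.4]), -0.07)
wrist rib top 10793 x [-10.9  53.4] y [-26.1  -8.1] z 66.8 (array([ 19.9, -16.9]), array([68.1, 18.3]), -0.76)
wrist handle 9595 x [ 47.4 137.3] y [-97.9 -77.5] z 58.3 (array([ 90.3, -88.7]), array([97.9, 23.1]), -0.02)
wrist handle 124 x [-12.9   7.5] y [-101.2  -77.8] z 56.4 (array([ -5.1, -92. ]), array([25.5, 14.9]), -55.64)
wrist hub 2573 x [-11.2  12.5] y [-99.6 -75.8] z 57.0 (array([  0.5, -87.9]), array([25.2, 24.6]), 42.71)
```

The handle reads about 0° (closed). A small extra push should confirm the end stop; then I'll withdraw.

Call:
jog_arm --moves '[{"fingers": -1,"slide": [0.06,0,0],"roll": 0},{"fingers": -1,"slide": [0.03,0,0],"roll": 0},{"fingers": -1,"slide": [0,0,0],"roll": 0},{"fingers": -1,"slide": [0,0,0],"roll": 0},{"fingers": -1,"slide": [0,0,0],"roll": 0}]'

```text
clock: 16.45
position: [657.5, -57.3, 42.6]
tool_rot: [[-0.217, 0.976, 0.001], [0.976, 0.217, -0.003], [-0.003, 0.001, -1.0]]
force: [2.6, -26.2, -4.1]
gripper_width: 0.0
```

A firm stop: 26 N with no further movement. Withdrawing.

Call:
jog_arm --moves '[{"fingers": -1,"slide": [-0.2,0,0],"roll": 0},{"fingers": -1,"slide": [-0.5,0,0],"roll": 0},{"fingers": -1,"slide": [-0.7,0,0],"roll": 0},{"fingers": -1,"slide": [0,0,-0.9],"roll": 0},{"fingers": -1,"slide": [0,0,-0.9],"roll": 0},{"fingers": -1,"slide": [0,0,-0.9],"roll": 0},{"fingers": -1,"slide": [0,0,-0.9],"roll": 0},{"fingers": -1,"slide": [-0.8,0,-0.9],"roll": 0},{"fingers": -1,"slide": [-0.8,0,0],"roll": 0},{"fingers": -1,"slide": [-0.8,0,0],"roll": 0},{"fingers": -1,"slide": [-0.8,0,0],"roll": 0},{"fingers": -1,"slide": [0,0,0],"roll": 0},{"fingers": -1,"slide": [0,0,0],"roll": 0}]'

```text
clock: 17.75
position: [686.8, -190.4, 177.1]
tool_rot: [[-0.217, 0.976, -0.001], [0.976, 0.217, 0.0], [0.0, -0.001, -1.0]]
force: [0.2, 0.4, -0.4]
gripper_width: 0.1
```

```bash
python3 wm.py 9 scene side wrist; python3 -c "
import cv2
a=cv2.imread('pics/scene9.png')[130:270,240:440];cv2.imwrite('pics/sc9.png',cv2.resize(a,None,fx=4,fy=4,interpolation=2))"
```

```text
17.75 [ 686.8 -190.4  177.1] [ 0.2  0.4 -0.4] 0.1368457224785107
scene panel 1198 x [-80.   80.5] y [-7.8 76.7] z 26.1 (array([-1. , 33.8]), array([166.2,  86.4]), -0.3)
scene bar all 703 x [-74.7  74.5] y [-40.3  -0.4] z 37.3 (array([ -1. , -19.9]), array([153.3,  40.2]), -0.56)
scene rib top 240 x [-54.   54.6] y [-29.5 -10.9] z 67.1 (array([  0. , -20.4]), array([109.5,  19.6]), -1.39)
scene handle 278 x [ 49.5 140.2] y [-102.9  -80.9] z 58.4 (array([ 94.6, -91.9]), array([93. , 22.5]), 0.02)
scene hub 65 x [-11.8  13.4] y [-104.3  -80.3] z 57.9 (array([  0. , -91.8]), array([24.3, 21.4]), -19.5)
side panel 372 x [-78.7  79.7] y [-9.3 76.9] z 25.1 (array([ 0.4, 33.7]), array([160. ,  86.5]), 0.14)
side bar all 614 x [-75.4  73.1] y [-43.4  -1.9] z 41.5 (array([ -1. , -22.1]), array([150.3,  43.8]), -1.38)
side rib top 139 x [-55.8  50.9] y [-33.  -11.3] z 65.3 (array([ -2.4, -23.6]), array([107.3,  24.2]), -1.77)
side handle 161 x [ 46.5 134.2] y [-105.4  -82. ] z 55.9 (array([ 91.6, -94.2]), array([90.3, 24.3]), -0.12)
wrist handle 481 x [ 48.9 136.7] y [-100.1  -97.9] z 53.9 (array([ 92.6, -99.4]), array([89.9,  2.6]), 0.69)
```

View pics/sc9.png

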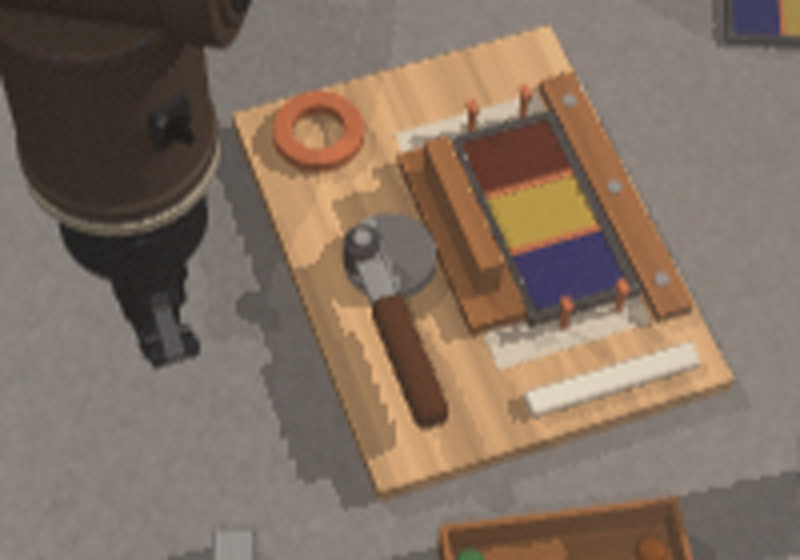

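The view shows the lever closed along +x, the bar against the panel's edge and the panel at the fence, with the foil roll and fid untouched. Handing in.

```bash
python3 -c "
from rig import workorder
print(workorder.sign_off())"
```

```text
the job is handed in; nothing more can be done
None
```

I laid the long bar flat in the gap, released it, pushed the lever to its end stop, withdrew, and handed the job in at about 18 s of the 72 s allowed. The hand-in gives no verdict, so these are my own last checks.

- **Lever:** the handle reads 0° ± 0.2° from the jig's x. An extra push at the end met about 26 N with no further movement, which confirms the stop.
- **Bar:** the scene camera puts its middle at x about -1 mm, y about -20 mm in the jig frame, and the side camera at y about -22 to -23.6 mm. That 2 to 3 mm difference is about the calibration error. The highest side reading just passes the -23.5 mm limit, but the scene reading is well inside it.
- **Bar yaw:** readings run from -0.6° to -1.8°, against a limit of 3.4°.
- **Panel:** it is up against the fence in the picture, straight within about 0.3°, and the bar is centred on it within about 2 mm. I have no separate measurement of the remaining gap to the fence, because the height mask ran into the bar's foot.
- **Bystanders:** the foil roll and fid look unmoved in the last picture. The short bar, bottle and hammer were not measured again, but the arm went nowhere near them. No robot contact remained.

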